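# Shut the gauge case without slamming its heavy lid

### The job

The heavy lid of the grey gauge case stands open. Take it by its bar handle and lower it under control, never letting it drop or slam, until it rests slightly ajar on its springy rubber seal; then press the front of the lid down with a gentle, growing push, no harder than needed, until the latch snaps and holds it shut. Let go, and leave the things round the case where they are.

Things in the scene. Friction and masses are not known exactly. Their poses are not given: they have to be found in the camera images.
- case: Grey sheet-steel box fixed to the bench, 150 (x) x 220 (y) x 84 mm high, open at the top, dial gauge inside. Origin: centre of its underside; its x axis points horizontally from the front to the hinged back, y to the left seen from the front, z up. Its yaw varies.
- hinge (a point): Point on the lid's hinge axis, in the middle of the width, at (78, 0, 92) mm in the case frame. The hinge axis runs along the case's y.
- lid (a joint): Angle of the lid about the hinge: 0 shut and latched (lid level), about 1.57 upright, stop at 1.85. The hinge holds the lid only within about 0.12 rad of upright; lower than that the lid (0.7 to 1.05 kg) falls unless held. Set down without latching it stays ajar at about 0.05 to 0.06 rad (front edge 8 mm up); pressed hard it reaches -0.006.
- bar (a point): Middle of the lid's round steel bar handle: 12 mm thick, 108 mm between its two stems, parallel to the hinge axis, in front of the lid's front edge (34 mm clear gap). It moves with the lid: above the hinge when the lid is upright. In the lid's frame (origin on the hinge; x back, z up when shut) at (-193, 0, 2) mm.
- front_rail (a point): Middle of the upper face of the lid's flat front rail (28 mm wide, 220 mm long, lid 16 mm thick): the place to press. In the frame of the lid it lies at (-139, 0, 10) mm. When the lid is shut this face is level, 102 mm above the bench.
- seal: Black springy rubber strip standing 10 mm above the case's front rim, 208 mm long: the lid meets it at 0.053 rad; shut, it is pressed down 8 mm and pushes up with about 17 N. It has only 1 mm more to give, then it is hard; it is bruised by more than 24 N (a push of some 20 N on the front rail, or a slam). Origin: middle of its upper face, 94 mm above the bench when free.
- tape_measure_1: Yellow tape measure, 35 x 67 x 60 mm, loose on the bench left of the case's front. Origin at the centre of its underside. Bystander.
- offcut: Wooden offcut, 40 x 140 x 28 mm, loose on the bench right of the case. Origin at the centre of its underside. Bystander.
- tape_roll: Roll of dark adhesive tape, 69 mm across, 19 mm high, lying loose on the bench left of the case's back. Origin at the centre of its underside. Bystander.
- catch: Small sprung steel latch bolt inside the front wall, mid-width. From about 0.06 rad down the lid's wedge tongue pushes it back while the seal pushes up: the push needed on the front rail grows to some 12 to 17 N, until at about 0 rad the bolt snaps over the tongue (the push felt drops by 2 N or more), which is all it takes. Released before that, the lid springs up again. Origin: lower edge of the bolt.

How it is judged:
By the outcome, as a careful person would: the job done as asked, in the order asked, and still so for the second after the job is handed in, with the robot touching nothing.
It also fails if it takes over 59 s, if anything falls off the work surface, if the arm or the gripper's body presses on something with over 40 N, if the wrist force passes 120 N, or if a joint passes its speed limit or range.

### The arm

A 6-joint arm with a two-finger parallel gripper is mounted at the origin on a cart in front of the work surface, level with it; the furniture and walls round the work are solid. World frame = base frame: x ahead of the robot, y to its left, z up, the work surface at z = 0. Lengths are in m, angles in rad, forces in N, time in s.
With the tool pointing down it reaches from about 0.3 to 0.85 m from the base axis. Payload 4.2 kg.
Tool frame: the origin (TCP) lies at the very end of the fingers, on their centre line; the grasp point (between the pads) lies behind it (r.hold_point_z is the z of the grasp point in the tool frame, in m); z points along the fingers, y is the line along which they close (so a half turn about z gives the same grasp; the last joint's range is limited). The gripper opens to 91 mm and grips with 3 to 60 N. Pads are 32 mm wide; open, the fingers measure 118 mm over their backs; the gripper's body (76 mm by 178 mm) begins 60 mm behind the grasp point.
Start: joints at [1.212, 0.32, 1.565, -0, 1.257, -0.02], TCP at [0.191, 0.542, 0.214] pointing down, gripper open.
Joint ranges: [-3.11, 3.11], [-0.84, 2.01], [0.21, 2.61], [-1.34, 4.49], [0.05, 2.63], [-2.56, 2.56]. Speed limits (rad/s): [2.57, 2.57, 3.14, 3.14, 3.14, 3.14].

### API

Orientations are given as a rotation vector (axis times angle).
In Python, from cell import r gives the robot as it stands.
- The arm moves only by the tool play_rows, never from a script. Its arguments are lists of equal length, an entry for each row: "translation": the shift along the world's x, y, z in mm, a list of three; "turn": the turn about the world's z in degrees; "fingers": the closure, from 0 (fully open) to 1 (shut). In form: {"translation": [[dx, dy, dz], ...], "turn": [turn, ...], "fingers": [fingers, ...]}. A call has exactly 5 rows; each row shifts and turns the commanded pose from where the row before left it; what a row does not reach is not made up. A row lasts 1/10 s, in which the tool goes at most 50 mm and 8.59 degrees, less where a joint would pass 70% of its speed; a pose out of reach is approached as far as the arm can. A call with a gripper value outside its range is refused whole. The fingers move at their own pace and stop on an object; "newtons" is the grip in N (left out, the last holds). Time passes only in rows, so rows that do not move let the fingers close, or fill a call up. It gives the time, the measured TCP pose, the force, the opening and the grip force at its end, in the units of the state.
- r.get_state(): the state, without advancing time (a new reading comes with each control period).
- r.snapshot(name): name is "scene" or "top"; returns (picture, depth): 420x560x3 uint8, red, green, blue; 420x560 float32, m along the optical axis (not along the pixel's ray), 0 where there is no reading.
- r.get_calibration(name): a dict with "mtx" (3x3 intrinsics, pixels), "R" (3x3) and "t" (3): a world point X has camera coordinates R X + t. Camera axes: x right, y down, z forward; pixel columns grow to the right and rows downward; lengths in m; the calibration is good to about 2 mm. A picture is of the moment at which its call begins. get_calibration takes no time and is no camera call.
- r.sign_off(): hands the job in; it is judged then, once.
The state is a dict: "clock": time; "qpos": joint angles; "joint_vel": joint speeds; "joint_torque": joint torques, N m; "ee_pos": TCP position; "tool_rot": TCP orientation; "force": force on the tool from outside, world axes, zero at the start; "ft_torque": the same for the moment, N m; "gripper_width": finger opening in m; "finger_force": force on a finger pad.
Only numpy, scipy, OpenCV 4.12 (cv2) and the standard library are available. Lean on these libraries where they do the work, as an engineer would, in place of code of your own. Each camera call takes 0.05 s, during which the arm holds its last target. There are 200 camera calls.

## Working session

There is one attempt and no reset: what is moved stays moved. The work goes in short steps, Python scripts to look and compute and a tool call to move; the robot and the scene stay as the last step left them, time stands still between calls to the robot, and variables do not carry over. Pictures are saved under pics/ and viewed, at most 10 in all, crops included, and the job is handed in when it is done.

Besides the shell and the picture viewer there is one more tool, called after ">>>" as name(argument=value, ...), one argument or row to a line, values as JSON. play_rows: Moves the arm, as the interface text tells. Its arguments: {"type":"object","properties":{"translation":{"type":"array"},"turn":{"type":"array"},"fingers":{"type":"array"},"newtons":{"type":"number"}},"required":["translation","turn","fingers"]}

```bash
mkdir -p pics; ls; python3 - <<'E'
from cell import r
import cv2,numpy as np
s=r.get_state();print(s, r.hold_point_z)
for n in("scene","top"):
    p,d=r.snapshot(n);cv2.imwrite(f"pics/{n}0.png",p[:,:,::-1]);np.save(f"pics/{n}0d.npy",d)
    c=r.get_calibration(n);print(n,c)
E
```

```text
pics
{'clock': 0.0, 'qpos': array([ 1.21198621e+00,  3.20329803e-01,  1.56567813e+00, -8.69626124e-06,
        1.25740326e+00, -1.99972486e-02]), 'joint_vel': array([ 0.00092267, -0.00031734, -0.00032733, -0.0003804 ,  0.00020064,
       -0.00202454]), 'joint_torque': array([-9.65056970e-04, -4.12471211e+01, -2.31968486e+01,  7.28436001e-02,
        4.58265329e-02, -1.33359613e-04]), 'ee_pos': array([0.19093364, 0.54183595, 0.21309887]), 'tool_rot': array([-5.29603340e-01, -3.09629080e+00,  2.80762818e-03]), 'force': array([ 0.30016812, -0.01200256, -1.42496122]), 'ft_torque': array([-0.02610022,  0.03256652,  0.0031834 ]), 'finger_force': 0.0, 'gripper_width': 0.09087109279493198} -0.0188
scene {'mtx': array([[480.73615762,   0.        , 290.52759252],
       [  0.        , 480.73615762, 207.20417274],
       [  0.        ,   0.        ,   1.        ]]), 'R': array([[ 0.77753441, -0.62860192, -0.01731659],
       [-0.37377783, -0.4398403 , -0.81659699],
       [ 0.5056979 ,  0.64140482, -0.57694843]]), 't': array([-0.29286887,  0.34225781,  0.54464449])}
top {'mtx': array([[382.85508703,   0.        , 271.42087457],
       [  0.        , 382.85508703, 205.38482103],
       [  0.        ,   0.        ,   1.        ]]), 'R': array([[ 0.01368736, -0.99957713, -0.02565563],
       [-0.98965457, -0.00987784, -0.14313025],
       [ 0.14281631,  0.02734929, -0.98937127]]), 't': array([0.18476377, 0.5208754 , 0.87821192])}
```

View pics/scene0.png

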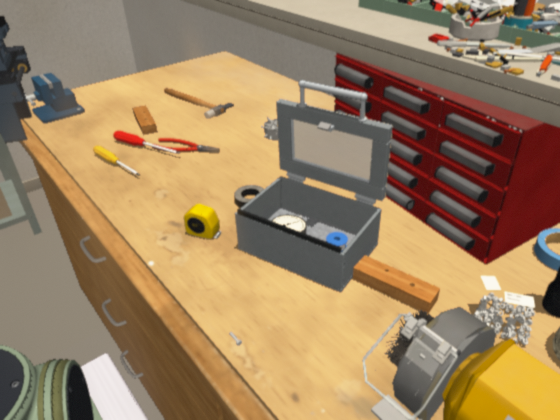

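View pics/top0.png

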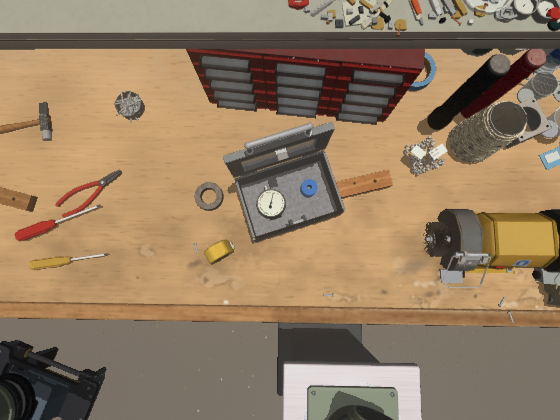

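The scene view shows the lid standing upright, with the bar from about (300,88) to (365,95). In the top view the case front rim runs from (250,240) to (343,211), and the bar from (247,147) to (310,130). Next I'll take the geometry from depth.

```bash
cat >h.py <<'E'
import numpy as np
from cell import r
def cloud(n,d):
    c=r.get_calibration(n);v,u=np.mgrid[:420,:560]
    P=np.stack([u,v,np.ones_like(u)],-1)@np.linalg.inv(c["mtx"]).T*d[...,None]
    return (P-c["t"])@c["R"]
E
python3 - <<'E'
from h import *
import cv2
C={n:cloud(n,np.load(f"pics/{n}0d.npy")) for n in("scene","top")}
for n,px in {"top":[(290,140),(280,152),(250,147),(307,131),(250,238),(342,209),(209,196),(219,250),(365,183)],"scene":[(303,86),(332,91),(362,96),(290,120),(380,160),(240,208),(330,278)]}.items():
    for u,v in px: print(n,u,v,C[n][v,u].round(3))
# bench level
print("bench",C["top"][280:300,150:200,2].mean(),C["scene"][260:280,180:210,2].mean())
# lid and bar points
for n,w in {"top":(225,345,115,190),"scene":(270,395,75,200)}.items():
    P=C[n][w[2]:w[3],w[0]:w[1]].reshape(-1,3)
    P=P[(P[:,0]>.42)&(P[:,0]<.66)&(abs(P[:,1]+.0)<.2)]
    L=P[(P[:,2]>.11)&(P[:,2]<.245)]
    B=P[(P[:,2]>.262)&(P[:,2]<.32)]
    for k,Q in(("lid",L),("bar",B)):
        if len(Q)<20: print(n,k,len(Q));continue
        m=np.median(Q,0);q=Q[np.linalg.norm(Q-m,axis=1)<.17]
        m=q.mean(0);V=np.linalg.svd(q-m,full_matrices=False)[2]
        print(n,k,len(q),m.round(4),V.round(3).tolist(),q.min(0).round(3),q.max(0).round(3))
# case rim: top points z ~.084
P=C["top"][140:250,220:355].reshape(-1,3)
R=P[(P[:,2]>.079)&(P[:,2]<.099)&(P[:,0]<.56)]
print("rim",len(R),cv2.minAreaRect((R[:,:2]*1000).astype(np.float32)),cv2.boxPoints(cv2.minAreaRect((R[:,:2]*1000).astype(np.float32))))
E
```

```text
top 290 140 [0.616 0.152 0.243]
top 280 152 [0.597 0.171 0.226]
top 250 147 [0.587 0.224 0.289]
top 307 131 [0.625 0.121 0.268]
top 250 238 [ 0.442  0.244 -0.002]
top 342 209 [0.504 0.031 0.096]
top 209 196 [ 0.547  0.35  -0.002]
top 219 250 [0.41  0.31  0.059]
top 365 183 [ 0.577 -0.035  0.031]
scene 303 86 [0.587 0.219 0.285]
scene 332 91 [0.607 0.168 0.286]
scene 362 96 [0.626 0.118 0.287]
scene 290 120 [0.585 0.253 0.211]
scene 380 160 [0.638 0.078 0.183]
scene 240 208 [ 0.513  0.34  -0.001]
scene 330 278 [0.497 0.043 0.022]
bench 0.004773028065105469 0.0016325479979643757
top lid 1227 [0.619  0.1337 0.1908] [[0.128, -0.226, -0.966], [0.316, -0.914, 0.256], [-0.94, -0.338, -0.046]] [0.58  0.068 0.11 ] [0.651 0.2   0.245]
top bar 343 [0.6142 0.1556 0.2894] [[-0.316, 0.949, 0.025], [0.593, 0.177, 0.785], [0.741, 0.262, -0.618]] [0.596 0.113 0.265] [0.632 0.199 0.294]
scene lid 5129 [0.6229 0.1296 0.1818] [[-0.279, 0.902, -0.329], [0.143, -0.299, -0.943], [0.95, 0.31, 0.045]] [0.58  0.067 0.11 ] [0.656 0.2   0.245]
scene bar 444 [0.6144 0.15   0.2849] [[0.322, -0.944, -0.077], [0.038, -0.068, 0.997], [0.946, 0.324, -0.014]] [0.595 0.112 0.262] [0.632 0.2   0.292]
rim 521 ((530.485595703125, 146.9082794189453), (132.6747283935547, 219.93008422851562), 18.436532974243164) [[432.77612  230.24985 ]
 [502.3299    21.607786]
 [628.19507   63.56671 ]
 [558.6413   272.20877 ]]
```

```bash
python3 - <<'E'
from h import *
from scipy.spatial.transform import Rotation as Ro
C={n:cloud(n,np.load(f"pics/{n}0d.npy")) for n in("scene","top")}
for n in C:
    P=C[n].reshape(-1,3);P=P[(P[:,0]>.56)&(P[:,0]<.66)&(P[:,1]>.07)&(P[:,1]<.27)]
    for k,lo,hi in(("bar",.277,.32),("lid",.11,.24)):
        q=P[(P[:,2]>lo)&(P[:,2]<hi)]
        m=q.mean(0);V=np.linalg.svd(q-m,full_matrices=False)[2]
        print(n,k,len(q),m.round(4),V.round(3).tolist(),q.min(0).round(3),q.max(0).round(3))
        a=np.radians(18.4);print("  case-x range",np.percentile(q[:,:2]@[np.cos(a),np.sin(a)],[2,50,98]).round(4),"y",np.percentile(q[:,:2]@[-np.sin(a),np.cos(a)],[1,50,99]).round(4))
R=Ro.from_rotvec(r.get_state()["tool_rot"]).as_matrix();y=R[:,1];print("tool y",y,np.degrees(np.arctan2(y[1],y[0])))
P=C["top"];q=P[(P[...,0]>.7)&(P[...,2]>.1)&(abs(P[...,1]-.15)<.2)];print("cabinet",np.percentile(q,[2,98],axis=0))
E
```

```text
scene bar 529 [0.6081 0.1684 0.2865] [[0.316, -0.949, -0.002], [-0.336, -0.11, -0.935], [-0.887, -0.296, 0.353]] [0.584 0.112 0.277] [0.631 0.233 0.292]
  case-x range [0.6268 0.6298 0.6361] y [-0.0912 -0.0333  0.0326]
scene lid 6744 [0.6112 0.1651 0.1763] [[0.316, -0.949, 0.004], [0.047, 0.012, -0.999], [0.948, 0.315, 0.049]] [0.569 0.07  0.11 ] [0.656 0.27  0.24 ]
  case-x range [0.6254 0.6328 0.6378] y [-0.1376 -0.0388  0.0726]
top bar 465 [0.6085 0.173  0.2899] [[-0.315, 0.949, 0.002], [0.907, 0.3, 0.296], [0.28, 0.096, -0.955]] [0.585 0.113 0.284] [0.632 0.233 0.294]
  case-x range [0.6272 0.6317 0.6382] y [-0.0897 -0.0275  0.0336]
top lid 1498 [0.607  0.1704 0.1748] [[0.315, -0.949, -0.001], [0.074, 0.026, -0.997], [-0.946, -0.314, -0.078]] [0.571 0.07  0.11 ] [0.641 0.27  0.24 ]
  case-x range [0.6098 0.6301 0.6352] y [-0.1328 -0.0265  0.0732]
tool y [ 0.3323611   0.94315092 -0.00156421] 70.58782774060236
cabinet [[ 0.73513426 -0.04288626  0.13402405]
 [ 0.84295289  0.34071082  0.33777244]]
```

>>> play_rows(
  translation=[
    [0, 0, 40],
    [0, 0, 45],
    [0, 0, 45],
    [28, -25, 0],
    [28, -25, 0],
  ],
  turn=[0, 0, 0, -3.6, -3.6],
  fingers=[0, 0, 0, 0, 0],
)

```text
clock: 0.6
ee_pos: [0.2475, 0.4926, 0.3452]
tool_rot: [0.723, 3.056, 0.004]
force: [0.3, -0.7, -0.2]
gripper_width: 0.0915
finger_force: 0.0
```

>>> play_rows(
  translation=[
    [28, -25, 0],
    [28, -25, 0],
    [28, -25, 0],
    [28, -25, 0],
    [28, -25, 0],
  ],
  turn=[-3.6, -3.6, -3.6, -3.6, -3.6],
  fingers=[0, 0, 0, 0, 0],
)

```text
clock: 1.1
ee_pos: [0.3879, 0.366, 0.3436]
tool_rot: [-1.196, -2.905, 0.001]
force: [0.7, 0.3, -0.3]
gripper_width: 0.091
finger_force: 0.0
```

>>> play_rows(
  translation=[
    [28, -25, 0],
    [28, -25, 0],
    [28, -25, 0],
    [28, -25, 0],
    [28, -25, 0],
  ],
  turn=[-3.6, -3.6, -3.6, -3.6, -3.6],
  fingers=[0, 0, 0, 0, 0],
)

```text
clock: 1.6
ee_pos: [0.5279, 0.2411, 0.3435]
tool_rot: [-1.636, -2.681, 0.001]
force: [0.2, -0.5, -0.2]
gripper_width: 0.0911
finger_force: 0.0
```

>>> play_rows(
  translation=[
    [28, -25, 0],
    [28, -25, 0],
    [0, 0, 0],
    [0, 0, 0],
    [0, 0, 0],
  ],
  turn=[-3.6, -1.8, 0, 0, 0],
  fingers=[0, 0, 0, 0, 0],
)

```text
clock: 2.1
ee_pos: [0.5824, 0.193, 0.3438]
tool_rot: [-1.755, -2.604, 0.0]
force: [-0.5, 0.8, 0.8]
gripper_width: 0.0912
finger_force: 0.0
```

>>> play_rows(
  translation=[
    [13, -11, 0],
    [14, -10, 0],
    [0, 0, -25],
    [0, 0, -25],
    [0, 0, -20],
  ],
  turn=[-2, -1.6, 0, 0, 0],
  fingers=[0, 0, 0, 0, 0],
)

```text
clock: 2.6
ee_pos: [0.6108, 0.1705, 0.2724]
tool_rot: [-1.84, -2.546, 0.001]
force: [0.2, 0.6, -0.4]
gripper_width: 0.0909
finger_force: 0.0
```

>>> play_rows(
  translation=[
    [0, 0, -8],
    [0, 0, 0],
    [0, 0, 0],
    [0, 0, 0],
    [0, 0, 0],
  ],
  turn=[0, 0, 0, 0, 0],
  fingers=[0, 0.4, 0.7, 0.72, 0.72],
  newtons=8,
)

```text
clock: 3.1
ee_pos: [0.6106, 0.1715, 0.2672]
tool_rot: [1.837, 2.547, 0.003]
force: [-0.2, 0.3, -0.5]
gripper_width: 0.0618
finger_force: 0.0
```

```bash
python3 - <<'E'
from h import *
import cv2
s=r.get_state();print(s["ee_pos"],s["gripper_width"],s["force"])
a=[]
for n,w in(("scene",(250,410,40,200)),("top",(210,370,90,250))):
    p,d=r.snapshot(n);a.append(cv2.resize(p[w[2]:w[3],w[0]:w[1],::-1],(400,400)))
cv2.imwrite("pics/g1.png",np.hstack(a))
E
```

```text
[0.61060713 0.17145597 0.26718454] 0.061759425372260465 [-0.24777748  0.31700949 -0.45234553]
```

View pics/g1.png

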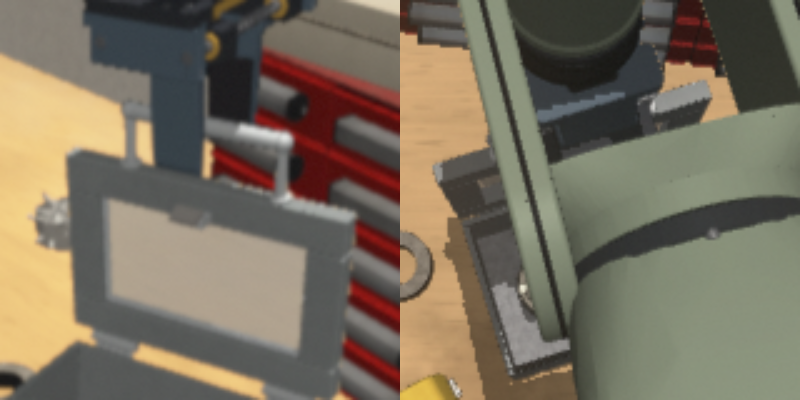

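The crop shows the front finger at (180,130) in front of the bar and the other finger behind it. They sit between the stems at (130,130) and (283,165). Now I'll close.

>>> play_rows(
  translation=[
    [0, 0, 0],
    [0, 0, 0],
    [0, 0, 0],
    [0, 0, 0],
    [0, 0, 0],
  ],
  turn=[0, 0, 0, 0, 0],
  fingers=[0.8, 0.9, 1, 1, 1],
  newtons=8,
)

```text
clock: 3.7
ee_pos: [0.6101, 0.1714, 0.2659]
tool_rot: [1.838, 2.548, 0.0]
force: [0.8, -0.0, 0.0]
gripper_width: 0.0141
finger_force: 1.4
```

>>> play_rows(
  translation=[
    [0, 0, 0],
    [0, 0, 0],
    [0, 0, 0],
    [0, 0, 0],
    [0, 0, 0],
  ],
  turn=[0, 0, 0, 0, 0],
  fingers=[1, 1, 1, 1, 1],
  newtons=20,
)

```text
clock: 4.2
ee_pos: [0.6102, 0.1714, 0.266]
tool_rot: [1.838, 2.548, 0.0]
force: [1.2, 0.7, -0.4]
gripper_width: 0.0114
finger_force: 20.0
```

```bash
python3 - <<'E'
import numpy as np
N=45;t=np.arange(N+1)/N
s=t-0.8*np.sin(2*np.pi*t)/(2*np.pi)
th=1.527+(0.065-1.527)*s
u=-193*np.cos(th)+2*np.sin(th);z=193*np.sin(th)+2*np.cos(th)
P=np.stack([u*.949,u*.3156,z],1);P=np.round(P-P[0],1)
for k in range(0,N,5): print(th[k+5].round(3),P[k+5],np.diff(P[k:k+6],axis=0).round(1).tolist())
E
```

```text
1.484 [-7.8 -2.6 -0.5] [[-1.2, -0.4, -0.0], [-1.3, -0.4, -0.1], [-1.5, -0.5, -0.1], [-1.7, -0.6, -0.1], [-2.1, -0.7, -0.2]]
1.385 [-25.8  -8.6  -2.8] [[-2.5, -0.8, -0.2], [-3.1, -1.0, -0.3], [-3.5, -1.2, -0.4], [-4.1, -1.4, -0.6], [-4.8, -1.6, -0.8]]
1.201 [-58.3 -19.4 -12.2] [[-5.3, -1.8, -1.1], [-6.0, -1.9, -1.4], [-6.5, -2.2, -1.9], [-7.1, -2.4, -2.2], [-7.6, -2.5, -2.8]]
0.941 [-100.2  -33.3  -35.8] [[-8.0, -2.7, -3.4], [-8.3, -2.7, -4.1], [-8.5, -2.8, -4.6], [-8.6, -2.9, -5.4], [-8.5, -2.8, -6.1]]
0.651 [-138.4  -46.   -74.3] [[-8.4, -2.8, -6.7], [-8.1, -2.7, -7.2], [-7.8, -2.6, -7.9], [-7.2, -2.4, -8.2], [-6.7, -2.2, -8.5]]
0.391 [-162.5  -54.  -117.5] [[-6.1, -2.1, -8.8], [-5.5, -1.8, -8.8], [-4.8, -1.6, -8.7], [-4.1, -1.4, -8.6], [-3.6, -1.1, -8.3]]
0.207 [-172.8  -57.5 -151.4] [[-3.0, -1.0, -7.8], [-2.4, -0.8, -7.4], [-2.0, -0.7, -6.8], [-1.6, -0.5, -6.3], [-1.3, -0.5, -5.6]]
0.108 [-175.8  -58.5 -170.2] [[-0.9, -0.3, -4.9], [-0.8, -0.2, -4.3], [-0.5, -0.2, -3.8], [-0.5, -0.1, -3.1], [-0.3, -0.2, -2.7]]
0.065 [-176.5  -58.7 -178.4] [[-0.2, 0.0, -2.2], [-0.2, -0.1, -1.8], [-0.1, 0.0, -1.5], [-0.1, -0.1, -1.4], [-0.1, 0.0, -1.3]]
```

>>> play_rows(
  translation=[
    [-1.2, -0.4, 0],
    [-1.3, -0.4, -0.1],
    [-1.5, -0.5, -0.1],
    [-1.7, -0.6, -0.1],
    [-2.1, -0.7, -0.2],
  ],
  turn=[0, 0, 0, 0, 0],
  fingers=[1, 1, 1, 1, 1],
)

```text
clock: 4.7
ee_pos: [0.6025, 0.1688, 0.2657]
tool_rot: [1.838, 2.547, 0.001]
force: [1.1, 0.8, -0.3]
gripper_width: 0.0112
finger_force: 20.0
```

>>> play_rows(
  translation=[
    [-2.5, -0.8, -0.2],
    [-3.1, -1, -0.3],
    [-3.5, -1.2, -0.4],
    [-4.1, -1.4, -0.6],
    [-4.8, -1.6, -0.8],
  ],
  turn=[0, 0, 0, 0, 0],
  fingers=[1, 1, 1, 1, 1],
)

```text
clock: 5.2
ee_pos: [0.5839, 0.1627, 0.2633]
tool_rot: [-1.838, -2.548, -0.0]
force: [0.6, -0.6, -0.4]
gripper_width: 0.0118
finger_force: 20.0
```

>>> play_rows(
  translation=[
    [-5.3, -1.8, -1.1],
    [-6, -1.9, -1.4],
    [-6.5, -2.2, -1.9],
    [-7.1, -2.4, -2.2],
    [-7.6, -2.5, -2.8],
  ],
  turn=[0, 0, 0, 0, 0],
  fingers=[1, 1, 1, 1, 1],
)

```text
clock: 5.7
ee_pos: [0.5509, 0.1518, 0.2534]
tool_rot: [-1.838, -2.547, 0.0]
force: [0.5, 2.0, -0.1]
gripper_width: 0.0114
finger_force: 20.0
```

>>> play_rows(
  translation=[
    [-8, -2.7, -3.4],
    [-8.3, -2.7, -4.1],
    [-8.5, -2.8, -4.6],
    [-8.6, -2.9, -5.4],
    [-8.5, -2.8, -6.1],
  ],
  turn=[0, 0, 0, 0, 0],
  fingers=[1, 1, 1, 1, 1],
)

```text
clock: 6.2
ee_pos: [0.5088, 0.1378, 0.2296]
tool_rot: [-1.838, -2.547, 0.0]
force: [-1.2, 1.0, 0.7]
gripper_width: 0.0114
finger_force: 20.0
```

```bash
python3 - <<'E'
from h import *
import cv2
p,d=r.snapshot("scene");cv2.imwrite("pics/g2.png",p[40:320,180:440,::-1])
E
```

```text
(no output)
```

View pics/g2.png

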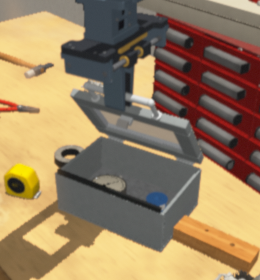

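The lid follows: it is half lowered, and the bar is still between the pads at crop pixel (125,95). I'll keep going.

>>> play_rows(
  translation=[
    [-8.4, -2.8, -6.7],
    [-8.1, -2.7, -7.2],
    [-7.8, -2.6, -7.9],
    [-7.2, -2.4, -8.2],
    [-6.7, -2.2, -8.5],
  ],
  turn=[0, 0, 0, 0, 0],
  fingers=[1, 1, 1, 1, 1],
)

```text
clock: 6.75
ee_pos: [0.4708, 0.1252, 0.191]
tool_rot: [-1.838, -2.547, 0.001]
force: [-1.3, 2.8, -1.1]
gripper_width: 0.0116
finger_force: 20.0
```

>>> play_rows(
  translation=[
    [-6.1, -2.1, -8.8],
    [-5.5, -1.8, -8.8],
    [-4.8, -1.6, -8.7],
    [-4.1, -1.4, -8.6],
    [-3.6, -1.1, -8.3],
  ],
  turn=[0, 0, 0, 0, 0],
  fingers=[1, 1, 1, 1, 1],
)

```text
clock: 7.25
ee_pos: [0.4468, 0.1172, 0.1476]
tool_rot: [-1.837, -2.547, 0.001]
force: [-3.8, 3.4, 0.1]
gripper_width: 0.0115
finger_force: 20.0
```

>>> play_rows(
  translation=[
    [-3, -1, -7.8],
    [-2.4, -0.8, -7.4],
    [-2, -0.7, -6.8],
    [-1.6, -0.5, -6.3],
    [-1.3, -0.5, -5.6],
  ],
  turn=[0, 0, 0, 0, 0],
  fingers=[1, 1, 1, 1, 1],
)

```text
clock: 7.75
ee_pos: [0.4363, 0.1137, 0.1137]
tool_rot: [-1.837, -2.547, 0.002]
force: [-4.1, 2.9, -1.6]
gripper_width: 0.0115
finger_force: 20.0
```

>>> play_rows(
  translation=[
    [-0.9, -0.3, -4.9],
    [-0.8, -0.2, -4.3],
    [-0.5, -0.2, -3.8],
    [-0.5, -0.1, -3.1],
    [-0.3, -0.2, -2.7],
  ],
  turn=[0, 0, 0, 0, 0],
  fingers=[1, 1, 1, 1, 1],
)

```text
clock: 8.25
ee_pos: [0.4331, 0.1126, 0.0949]
tool_rot: [-1.837, -2.546, 0.003]
force: [-5.5, 3.1, -1.3]
gripper_width: 0.0114
finger_force: 20.0
```

>>> play_rows(
  translation=[
    [-0.2, 0, -2.2],
    [-0.2, 0, -1.8],
    [0, 0, -1.5],
    [0, 0, -1.4],
    [0, 0, -1.3],
  ],
  turn=[0, 0, 0, 0, 0],
  fingers=[1, 1, 1, 1, 1],
)

```text
clock: 8.75
ee_pos: [0.4322, 0.1123, 0.0868]
tool_rot: [-1.836, -2.546, 0.005]
force: [-6.5, 1.3, 0.1]
gripper_width: 0.0113
finger_force: 20.0
```

>>> play_rows(
  translation=[
    [0, 0, -0.4],
    [0, 0, -0.4],
    [0, 0, -0.4],
    [0, 0, 0],
    [0, 0, 0],
  ],
  turn=[0, 0, 0, 0, 0],
  fingers=[1, 1, 1, 1, 1],
)

```text
clock: 9.25
ee_pos: [0.4321, 0.1123, 0.0856]
tool_rot: [-1.836, -2.546, 0.005]
force: [-6.5, 2.2, 0.2]
gripper_width: 0.0113
finger_force: 20.0
```

```bash
python3 - <<'E'
from h import *
import cv2
p,d=r.snapshot("scene");cv2.imwrite("pics/g3.png",cv2.resize(p[140:300,210:400,::-1],None,fx=3,fy=3));print(r.get_state()["force"],r.get_state()["ft_torque"])
E
```

```text
[-6.072965    2.27420404 -0.047211  ] [0.22736913 0.9284806  0.05132556]
```

View pics/g3.png

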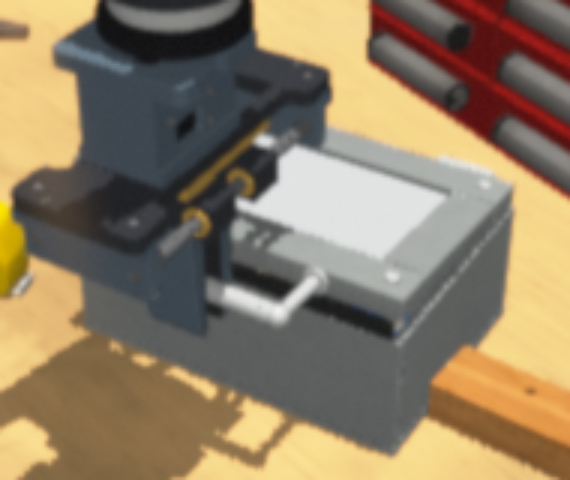

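>>> play_rows(
  translation=[
    [-0.5, -0.2, 0],
    [-0.5, -0.2, -0.3],
    [-0.5, -0.2, -0.3],
    [0, 0, 0],
    [0, 0, 0],
  ],
  turn=[0, 0, 0, 0, 0],
  fingers=[1, 1, 1, 1, 1],
  newtons=10,
)

```text
clock: 9.8
ee_pos: [0.4321, 0.1123, 0.0855]
tool_rot: [-1.838, -2.547, 0.0]
force: [-3.8, 3.7, -0.6]
gripper_width: 0.0116
finger_force: 10.0
```

>>> play_rows(
  translation=[
    [0, 0, 0],
    [0, 0, 0],
    [0, 0, 0],
    [0, 0, 0],
    [0, 0, 0],
  ],
  turn=[0, 0, 0, 0, 0],
  fingers=[1, 1, 1, 1, 1],
  newtons=3,
)

```text
clock: 10.3
ee_pos: [0.4322, 0.1123, 0.0855]
tool_rot: [-1.838, -2.547, 0.0]
force: [-3.8, 3.9, -0.1]
gripper_width: 0.0119
finger_force: 3.0
```

>>> play_rows(
  translation=[
    [0, 0, 0],
    [0, 0, 0],
    [0, 0, 0],
    [0, 0, 0],
    [0, 0, 0],
  ],
  turn=[0, 0, 0, 0, 0],
  fingers=[0.83, 0.8, 0.78, 0.76, 0.74],
)

```text
clock: 10.8
ee_pos: [0.4328, 0.1121, 0.0859]
tool_rot: [1.837, 2.547, 0.001]
force: [-0.1, -0.7, -0.4]
gripper_width: 0.0233
finger_force: 0.0
```

>>> play_rows(
  translation=[
    [0, 0, 10],
    [0, 0, 15],
    [0, 0, 20],
    [0, 0, 15],
    [0, 0, 0],
  ],
  turn=[0, 0, 0, 0, 0],
  fingers=[0.74, 0.74, 0.74, 0.74, 0.74],
)

```text
clock: 11.3
ee_pos: [0.4341, 0.1126, 0.1482]
tool_rot: [1.836, 2.545, 0.007]
force: [-0.6, -0.1, 0.4]
gripper_width: 0.0238
finger_force: 0.0
```

>>> play_rows(
  translation=[
    [17, 6, 0],
    [17, 6, 0],
    [17, 5.2, 0],
    [0, 0, 0],
    [0, 0, 0],
  ],
  turn=[0, 0, 0, 0, 0],
  fingers=[0.9, 1, 1, 1, 1],
  newtons=20,
)

```text
clock: 11.8
ee_pos: [0.4825, 0.1292, 0.1451]
tool_rot: [-1.837, -2.547, 0.003]
force: [-0.6, -0.5, -0.7]
gripper_width: 0.0004
finger_force: 0.0
```

```bash
python3 - <<'E'
from h import *
import cv2
p,d=r.snapshot("scene");cv2.imwrite("pics/g4.png",cv2.resize(p[140:300,210:400,::-1],None,fx=3,fy=3));s=r.get_state();print(s["force"],s["ee_pos"])
c=cloud("scene",d)
a=np.radians(18.4)
u=c[...,0]*np.cos(a)+c[...,1]*np.sin(a)-.639;v=-c[...,0]*np.sin(a)+c[...,1]*np.cos(a)+.030
for lo,hi in((-.15,-.13),(-.02,-.005)):
    m=(u>lo)&(u<hi)&(v>-.105)&(v<-.07)&(c[...,2]>.085)&(c[...,2]<.13);print(m.sum(),np.median(c[m],0),np.median(u[m]))
E
```

```text
[-0.03171994 -0.70926469  0.05880442] [0.48214343 0.12905746 0.14516869]
160 [0.51002861 0.04640688 0.11306352] -0.1412254321085588
65 [0.63060448 0.08837471 0.10274346] -0.013567760944040441
```

View pics/g4.png

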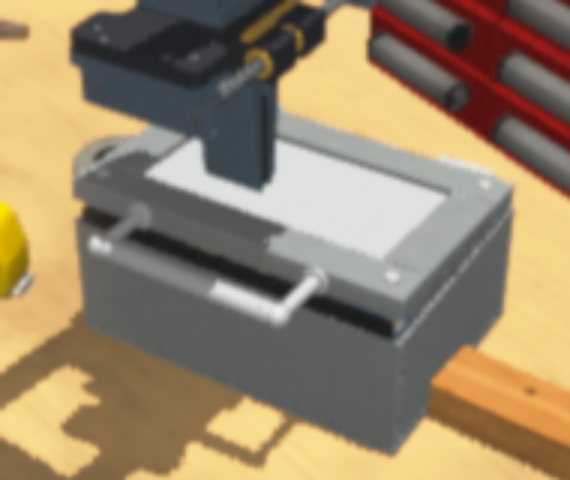

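The lid rests ajar: the black seal shows below its front edge at crop pixel (240,265). The closed fingers hover over the front rail. Next I'll lower to contact.

>>> play_rows(
  translation=[
    [0, 0, -10],
    [0, 0, -10],
    [0, 0, -6],
    [0, 0, -3],
    [0, 0, -1],
  ],
  turn=[0, 0, 0, 0, 0],
  fingers=[1, 1, 1, 1, 1],
)

```text
clock: 12.35
ee_pos: [0.4831, 0.1293, 0.1152]
tool_rot: [-1.838, -2.547, 0.001]
force: [-0.0, -0.1, -0.3]
gripper_width: 0.0004
finger_force: 0.0
```

>>> play_rows(
  translation=[
    [0, 0, -0.8],
    [0, 0, -0.8],
    [0, 0, -0.8],
    [0, 0, -0.8],
    [0, 0, -0.8],
  ],
  turn=[0, 0, 0, 0, 0],
  fingers=[1, 1, 1, 1, 1],
)

```text
clock: 12.85
ee_pos: [0.4835, 0.1294, 0.1118]
tool_rot: [1.838, 2.548, 0.0]
force: [-0.5, 0.7, 0.3]
gripper_width: 0.0004
finger_force: 0.0
```

>>> play_rows(
  translation=[
    [0, 0, -0.5],
    [0, 0, -0.5],
    [0, 0, -0.5],
    [0, 0, -0.5],
    [0, 0, 0],
  ],
  turn=[0, 0, 0, 0, 0],
  fingers=[1, 1, 1, 1, 1],
)

```text
clock: 13.35
ee_pos: [0.4834, 0.1294, 0.11]
tool_rot: [1.838, 2.548, 0.0]
force: [-1.1, 0.2, 2.0]
gripper_width: 0.0005
finger_force: 1.1
```

>>> play_rows(
  translation=[
    [0, 0, -0.5],
    [0, 0, -0.5],
    [0, 0, -0.5],
    [0, 0, -0.5],
    [0, 0, 0],
  ],
  turn=[0, 0, 0, 0, 0],
  fingers=[1, 1, 1, 1, 1],
)

```text
clock: 13.85
ee_pos: [0.4833, 0.1294, 0.1087]
tool_rot: [1.838, 2.548, 0.0]
force: [-2.1, -0.2, 8.0]
gripper_width: 0.0004
finger_force: 4.0
```

>>> play_rows(
  translation=[
    [0, 0, -0.4],
    [0, 0, -0.4],
    [0, 0, -0.4],
    [0, 0, -0.3],
    [0, 0, 0],
  ],
  turn=[0, 0, 0, 0, 0],
  fingers=[1, 1, 1, 1, 1],
)

```text
clock: 14.35
ee_pos: [0.4832, 0.1294, 0.1075]
tool_rot: [1.838, 2.548, 0.0]
force: [-3.5, -0.7, 9.7]
gripper_width: 0.0006
finger_force: 5.2
```

>>> play_rows(
  translation=[
    [0, 0, -0.4],
    [0, 0, -0.4],
    [0, 0, -0.4],
    [0, 0, -0.3],
    [0, 0, 0],
  ],
  turn=[0, 0, 0, 0, 0],
  fingers=[1, 1, 1, 1, 1],
)

```text
clock: 14.85
ee_pos: [0.4831, 0.1293, 0.1062]
tool_rot: [1.838, 2.548, -0.0]
force: [-3.0, -1.1, 13.0]
gripper_width: 0.0006
finger_force: 6.0
```

>>> play_rows(
  translation=[
    [0, 0, -0.3],
    [0, 0, -0.3],
    [0, 0, -0.3],
    [0, 0, 0],
    [0, 0, 0],
  ],
  turn=[0, 0, 0, 0, 0],
  fingers=[1, 1, 1, 1, 1],
)

```text
clock: 15.35
ee_pos: [0.483, 0.1293, 0.1054]
tool_rot: [-1.838, -2.548, 0.0]
force: [-4.7, -1.3, 13.2]
gripper_width: 0.0002
finger_force: 6.4
```

>>> play_rows(
  translation=[
    [0, 0, -0.3],
    [0, 0, -0.3],
    [0, 0, -0.3],
    [0, 0, 0],
    [0, 0, 0],
  ],
  turn=[0, 0, 0, 0, 0],
  fingers=[1, 1, 1, 1, 1],
)

```text
clock: 15.85
ee_pos: [0.4829, 0.1293, 0.1046]
tool_rot: [-1.838, -2.548, 0.0]
force: [-5.0, -1.0, 14.1]
gripper_width: 0.0008
finger_force: 6.9
```

>>> play_rows(
  translation=[
    [0, 0, -0.3],
    [0, 0, -0.3],
    [0, 0, -0.2],
    [0, 0, 0],
    [0, 0, 0],
  ],
  turn=[0, 0, 0, 0, 0],
  fingers=[1, 1, 1, 1, 1],
)

```text
clock: 16.35
ee_pos: [0.4829, 0.1293, 0.1041]
tool_rot: [-1.838, -2.548, 0.0]
force: [-5.1, -2.3, 15.7]
gripper_width: 0.0003
finger_force: 7.8
```

>>> play_rows(
  translation=[
    [0, 0, -0.2],
    [0, 0, -0.2],
    [0, 0, -0.2],
    [0, 0, 0],
    [0, 0, 0],
  ],
  turn=[0, 0, 0, 0, 0],
  fingers=[1, 1, 1, 1, 1],
)

```text
clock: 16.85
ee_pos: [0.4828, 0.1292, 0.1036]
tool_rot: [-1.838, -2.548, 0.0]
force: [-6.0, -1.6, 17.4]
gripper_width: 0.0008
finger_force: 8.4
```

>>> play_rows(
  translation=[
    [0, 0, -0.2],
    [0, 0, -0.2],
    [0, 0, 0],
    [0, 0, 0],
    [0, 0, 0],
  ],
  turn=[0, 0, 0, 0, 0],
  fingers=[1, 1, 1, 1, 1],
)

```text
clock: 17.35
ee_pos: [0.4831, 0.1293, 0.1023]
tool_rot: [1.838, 2.548, -0.0]
force: [-3.5, -0.9, 9.9]
gripper_width: 0.0002
finger_force: 5.1
```

The force fell from 17.4 to 9.9 N, which means the latch snapped. I'll retreat straight up.

>>> play_rows(
  translation=[
    [0, 0, 1],
    [0, 0, 2],
    [0, 0, 5],
    [0, 0, 20],
    [0, 0, 30],
  ],
  turn=[0, 0, 0, 0, 0],
  fingers=[1, 1, 1, 1, 1],
)

```text
clock: 17.85
ee_pos: [0.4823, 0.1291, 0.1584]
tool_rot: [-1.836, -2.546, 0.005]
force: [0.5, 0.4, 0.8]
gripper_width: 0.0007
finger_force: 0.0
```

>>> play_rows(
  translation=[
    [0, 0, 40],
    [0, 0, 30],
    [0, 0, 0],
    [0, 0, 0],
    [0, 0, 0],
  ],
  turn=[0, 0, 0, 0, 0],
  fingers=[1, 1, 1, 1, 1],
)

```text
clock: 18.35
ee_pos: [0.4826, 0.1292, 0.2279]
tool_rot: [-1.837, -2.547, 0.003]
force: [-0.6, 0.9, 0.4]
gripper_width: 0.0005
finger_force: 0.0
```

```bash
python3 - <<'E'
from h import *
import cv2
p,d=r.snapshot("scene");cv2.imwrite("pics/g5.png",cv2.resize(p[140:310,170:450,::-1],None,fx=2.5,fy=2.5));s=r.get_state();print(s["force"],s["ee_pos"])
c=cloud("scene",d)
a=np.radians(18.4)
u=c[...,0]*np.cos(a)+c[...,1]*np.sin(a)-.639;v=-c[...,0]*np.sin(a)+c[...,1]*np.cos(a)+.030
for lo,hi in((-.15,-.13),(-.02,-.005)):
    m=(u>lo)&(u<hi)&(v>-.105)&(v<-.07)&(c[...,2]>.085)&(c[...,2]<.13);print(m.sum(),np.median(c[m],0))
E
```

```text
[-0.44931434 -0.20591729 -0.68354261] [0.4825506  0.12922611 0.22775789]
164 [0.51038739 0.0452862  0.10221664]
77 [0.63027727 0.08892451 0.10153256]
```

View pics/g5.png

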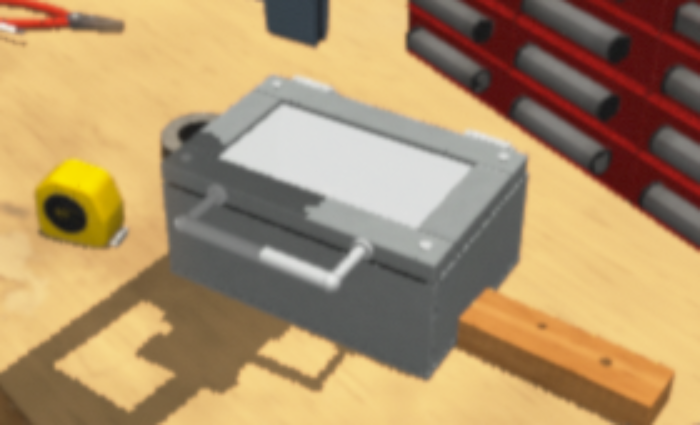

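The lid is level and shut: the front rail is at z = 102 mm and the hinge side at 101.5 mm. The tape measure, tape roll and offcut are where they were, and the gripper is clear.

```bash
python3 -c "
from cell import r
print(r.sign_off())"
```

```text
the job is handed in; nothing more can be done
None
```

The lid was lowered by its bar onto the seal and pressed until the latch snapped at about 17 N; it stayed shut and level after release, the things round the case look unmoved, and I handed the job in at about 18 s.

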